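Pry open the brush box beside the bowl

TASK

Take the spatula from the plank and use its blade in the notch to lever open the lid of the box that the upturned bowl stands beside, swinging it back until it stands upright or beyond, then lay the spatula down flat on the plank again. Only the spatula may touch the boxes and lids, never the gripper or arm; keep the other box shut, and leave the bowl, the tin and the round board where they are.

Things in the scene. Friction and masses are not known exactly. Their poses are not given: they have to be found in the camera images.
- box_left: the left (+y) wooden box, fixed to the bench: 140 (x, depth) x 170 (y) x 100 high, plus a flush 10 thick plywood lid without handle on top; walls 8 thick. Origin: centre of its underside; -x is the front, facing the robot, +x the hinge side, z up. Amid the front wall's top edge, under the lid, a pry notch 70 wide, 12 high opens into the hollow inside (brushes lie in it, all lower than 25)
- box_right: the right (-y) wooden box, fixed to the bench: 140 (x, depth) x 170 (y) x 100 high, plus a flush 10 thick plywood lid without handle on top; walls 8 thick. Origin: centre of its underside; -x is the front, facing the robot, +x the hinge side, z up. Amid the front wall's top edge, under the lid, a pry notch 70 wide, 12 high opens into the hollow inside (brushes lie in it, all lower than 25)
- box_left_notch (a point): middle of the sill (bottom edge) of the left box's pry notch, at the outer front face, 88 above the bench; the notch rises 12 from here to the lid's underside
- box_right_notch (a point): the same point of the right box
- lid_left (a joint): hinge of the left box's lid: 0 shut, pi/2 upright, 1.95 at its stop. Lid 140 x 170 x 10, 0.15 kg; hinge line: top edge of the box's rear wall, 70 behind the box's centre, 100 above the bench, along the box's y. Stiff: the lid stays at any angle where it is left; raising its front edge takes about 2.2 N
- lid_right (a joint): hinge of the right box's lid: 0 shut, pi/2 upright, 1.95 at its stop. Lid 140 x 170 x 10, 0.15 kg; hinge line: top edge of the box's rear wall, 70 behind the box's centre, 100 above the bench, along the box's y. Stiff: the lid stays at any angle where it is left; raising its front edge takes about 2.2 N
- lid_left_edge (a point): middle of the left lid's front edge, on its underside, 140 from the hinge; moves with the lid
- lid_right_edge (a point): the same point of the right lid
- spatula: spatula, 200 long, about 0.12 kg: wooden handle 100 (x) x 24 (y) x 26 high, then a flat steel blade 100 long, 34 wide, 3 thick, its middle plane 13 above the handle's underside. Origin: centre of the handle's underside; +x towards the blade (from x = 50 to 150), z up as it lies; centre of mass about x = 25. Starts flat on the plank, blade away from the robot
- spatula_tip (a point): middle of the blade's end, 150 ahead of the spatula's origin and 13 above its underside
- plank: pale wooden plank fixed on the bench in front of the robot, 280 (x) x 100 (y) x 12 high, on which the spatula lies. Origin: centre of its underside, 12 below its top face
- bowl: loose upturned black bowl, a dome 110 across and 71 high with a narrow foot ring on top. Origin: centre of its underside. It stands about 160 from the centre of one box, on that box's outer side (away from the plank)
- tin: loose dark plain tin, an upright cylinder 80 across and 90 high. Origin: centre of its underside. It stands in the same way beside the other box
- round_board: loose round wooden board 160 across and 20 thick, lying on the bench beyond the plank. Origin: centre of its underside
Mind the look-alikes: they are no part of the job. Leave any blue or red look-alike of the bowl alone.

How it is judged:
By the outcome, as a careful person would: the job done as asked, in the order asked, and still so for the second after the job is handed in, with the robot touching nothing.
It also fails if it takes over 64 s, if anything falls off the work surface, if the arm or the gripper's body presses on something with over 40 N, if the wrist force passes 120 N, or if a joint passes its speed limit or range.

ROBOT

A 6-joint arm with a two-finger parallel gripper is mounted at the origin on the work surface. World frame = base frame: x ahead of the robot, y to its left, z up, the work surface at z = 0. Lengths are in m, angles in rad, forces in N, time in s.
With the tool pointing down it reaches from about 0.375 to 0.975 m from the base axis. Payload 3.8 kg.
Tool frame: the origin (TCP) lies midway between the tips of the shut fingers; the grasp point (between the pads) lies 19 mm behind it; z points along the fingers, y is the line along which they close (so a half turn about z gives the same grasp; the last joint's range is limited). The gripper opens to 85 mm and grips with 20 to 120 N. Pads are 22 mm wide; open, the fingers measure 114 mm over their backs; the gripper's body (76 mm by 85 mm) begins 54 mm behind the grasp point. The pads swing forward as they close: fully open they stand 13 mm farther back than shut.
Start: joints at [-0.037, 0.264, 1.604, -0, 1.274, -0.037], TCP at [0.675, -0, 0.231] pointing down, gripper open.
Joint ranges: [-2.63, 2.63], [-0.94, 2.18], [0.31, 2.57], [-1.31, 4.45], [0, 2.66], [-2.55, 2.55]. Speed limits (rad/s): [2.57, 2.57, 3.14, 3.14, 3.14, 3.14].

INTERFACE

Orientations are given as a rotation vector (axis times angle).
In Python, from workcell import bot gives the robot as it stands.
- The arm moves only by the tool step_arm, never from a script. Its argument "motion" is a list of rows, each a list of 5 numbers: the finger opening in cm, from 0 to 8.54, then the shift along the tool's x, y, z in cm, then the turn about the tool's z in degrees. In form: [[claw, dx, dy, dz, twist], ...]. A call has 1 to 20 rows; each row is the pose to reach, as a shift and turn from the pose commanded when the call began, along the tool's axes at that moment; what a row does not reach only later rows make up. A row lasts 1/10 s, in which the tool goes at most 50 mm and 8.59 degrees, less where a joint would pass 70% of its speed; a pose out of reach is approached as far as the arm can. A call with a gripper value outside its range is refused whole. The fingers move at their own pace and stop on an object; "force" is the grip in N (left out, the last holds). Time passes only in rows, so rows that repeat a pose let the fingers close. It gives the time, the measured TCP pose, the force, the opening and the grip force at its end, in the units of the state.
- bot.read_state(): the state, without advancing time (a new reading comes with each control period).
- bot.read_camera(name): name is "scene" or "side" or "wrist"; returns (picture, depth): 384x512x3 uint8, red, green, blue; 384x512 float32, m along the optical axis (not along the pixel's ray), 0 where there is no reading.
- bot.calibration(name): a dict with "mtx" (3x3 intrinsics, pixels), "origin" and "orientation" of the camera in the world; the wrist camera has in their place "T_tool_cam" (4x4, takes a point from camera to tool coordinates, whose origin is the TCP and whose axes are the flange's). Camera axes: x right, y up, looking along -z (the intrinsics and any distortion apply to the point x, -y, -z); pixel columns grow to the right and rows downward; lengths in m; the calibration is good to about 2 mm. A picture is of the moment at which its call begins: read the wrist's pose just before it. calibration takes no time and is no camera call.
- bot.finish_job(): hands the job in; it is judged then, once.
The state is a dict: "time": time; "q": joint angles; "joint_vel": joint speeds; "joint_torque": joint torques, N m; "tool_pos": TCP position; "tcp_rot": TCP orientation; "wrist_force": force on the tool from outside, world axes, zero at the start; "torque": the same for the moment, N m; "width": opening from 0.0 (shut) to 1.0 (fully open); "grip_force": force on a finger pad.
Only numpy, scipy, OpenCV 4.12 (cv2) and the standard library are available. Lean on these libraries where they do the work, as an engineer would, in place of code of your own. Each camera call takes 0.05 s, during which the arm holds its last target. There are 200 camera calls.

## Working session

There is one attempt and no reset: what is moved stays moved. The work goes in short steps, Python scripts to look and compute and a tool call to move; the robot and the scene stay as the last step left them, time stands still between calls to the robot, and variables do not carry over. Pictures are saved under pics/ and viewed, at most 10 in all, crops included, and the job is handed in when it is done.

Besides the shell and the picture viewer there is one more tool, called after "Emit:" as a command line: name --pt "numbers of a row" for each row, then --argument value for the rest. step_arm: Moves the arm, as the interface text tells. Its arguments: {"type":"object","properties":{"motion":{"type":"array","items":{"type":"array","items":{"type":"number"}}},"force":{"type":"number"}},"required":["motion"]}

```bash
ls; mkdir -p pics
cat > h.py <<'E'
import numpy as np, cv2
from workcell import bot
from scipy.spatial.transform import Rotation as R
def cam(n):
    s=bot.read_state(); c=bot.calibration(n); im,d=bot.read_camera(n)
    if n=='wrist':
        T=np.eye(4);T[:3,:3]=R.from_rotvec(s['tcp_rot']).as_matrix();T[:3,3]=s['tool_pos'];T=T@np.array(c['T_tool_cam'])
    else:
        T=np.eye(4);o=np.array(c['orientation']);T[:3,:3]=o if o.shape==(3,3) else R.from_rotvec(o).as_matrix();T[:3,3]=c['origin']
    return im,d,np.array(c['mtx']),T
def cloud(d,K,T):
    v,u=np.mgrid[:d.shape[0],:d.shape[1]]
    P=np.stack([(u-K[0,2])*d/K[0,0],-(v-K[1,2])*d/K[1,1],-d],-1)
    W=P@T[:3,:3].T+T[:3,3]; W[d==0]=np.nan
    return W
def save(n,im): cv2.imwrite(n,im[:,:,::-1])
E
python3 - <<'E'
from h import *
print(bot.read_state());print(bot.calibration('scene'),bot.calibration('wrist'))
for n in('scene','side'):
    im,d,K,T=cam(n);save(f'pics/{n}1.png',im);np.savez(f'{n}1.npz',im=im,d=d,K=K,T=T)
E
```

```text
pics
{'time': 0.0, 'q': array([-3.69157605e-02,  2.64769267e-01,  1.60535690e+00,  1.80813790e-05,
        1.27367053e+00, -3.68743369e-02]), 'joint_vel': array([ 0.0015789 , -0.00090999, -0.00031271, -0.0010781 ,  0.00013459,
        0.00075046]), 'joint_torque': array([ 6.10465631e-04, -5.15121067e+01, -3.67308676e+01, -4.07824507e-05,
        1.31324201e-02,  1.46811578e-05]), 'tool_pos': array([6.74288018e-01, 1.98232301e-05, 2.29960380e-01]), 'tcp_rot': array([-2.2203425 , -2.22023873,  0.002335  ]), 'wrist_force': array([ 0.60292697, -0.14601781,  0.1606413 ]), 'torque': array([ 0.012423  ,  0.01487852, -0.00473882]), 'grip_force': 0.0, 'width': 0.9990600739947265}
{'mtx': array([[425.15736301,   0.        , 261.26730984],
       [  0.        , 425.15736301, 192.60938437],
       [  0.        ,   0.        ,   1.        ]]), 'origin': array([ 1.36478037, -0.13598848,  1.41070513]), 'orientation': array([0.46465668, 0.36087988, 1.23955944])} {'mtx': array([[324.5350623 ,   0.        , 251.93978455],
       [  0.        , 324.5350623 , 190.64118775],
       [  0.        ,   0.        ,   1.        ]]), 'T_tool_cam': array([[-2.24935139e-04,  9.47327845e-01,  3.20265365e-01,
         8.23524850e-02],
       [ 9.99998930e-01, -2.49840450e-04,  1.44135384e-03,
        -4.71393965e-04],
       [ 1.44544987e-03,  3.20265346e-01, -9.47326775e-01,
        -1.42335514e-01],
       [ 0.00000000e+00,  0.00000000e+00,  0.00000000e+00,
         1.00000000e+00]])}
```

View pics/scene1.png

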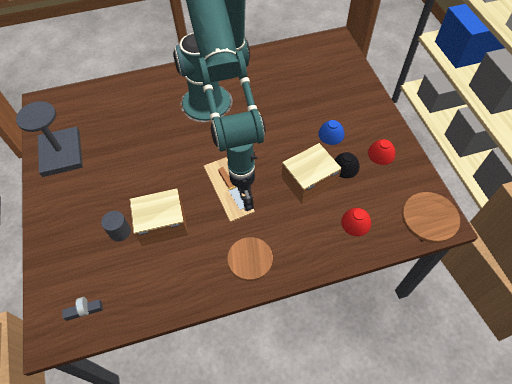

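View pics/side1.png

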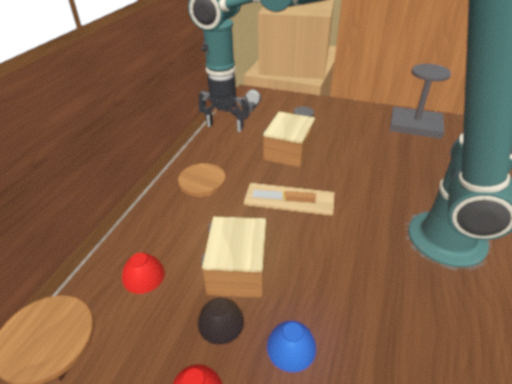

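The scene camera looks back at the robot, so +y is right in the picture. The dark or coloured domes are black (347,165), blue (331,131), and red (382,151) and (356,221). Only the black one stands beside a box, the picture-right one (312,166), which is the left box. The tin (116,226) stands by the other box. I'll measure these and confirm with a crop.

Run:
```python
from h import *
for n in('scene','side'):
    z=np.load(n+'1.npz');im,d=z['im'],z['d'];W=cloud(d,z['K'],z['T'])
    hsv=cv2.cvtColor(im,cv2.COLOR_RGB2HSV)
    pale=(hsv[...,2]>170)&(hsv[...,1]>30)&(hsv[...,1]<130)&(hsv[...,0]<35)
    def rect(m,name):
        m=cv2.morphologyEx(m.astype(np.uint8),cv2.MORPH_OPEN,np.ones((2,2)))
        k,l,st,c=cv2.connectedComponentsWithStats(m)
        for i in range(1,k):
            if st[i,4]>150:
                P=W[l==i];(cx,cy),(w,h),a=cv2.minAreaRect((P[:,:2]*1000).astype(np.float32))
                print(n,name,c[i].round(),st[i,4],'c',round(cx),round(cy),'wh',round(w),round(h),'a',round(a,1),'z',np.nanmedian(P[:,2]).round(4))
    X=(W[...,0]>.3)&(W[...,0]<1)&(abs(W[...,1])<.5)
    rect(X&(abs(W[...,2]-.11)<.008)&pale,'lid')
    rect(X&(abs(W[...,2]-.012)<.008)&pale,'plank')
    black=(hsv[...,2]<60)
    rect(X&(W[...,2]>.02)&(W[...,2]<.095)&black,'black')
    rect(X&(W[...,2]>.018)&(W[...,2]<.05),'low')
z=np.load('side1.npz');save('pics/crop.png',cv2.resize(z['im'][170:384,150:350],None,fx=2.7,fy=2.7))
```

```text
scene lid [312. 166.] 1384 c 522 327 wh 135 229 a 18.9 z 0.1095
scene lid [157. 211.] 1655 c 560 -262 wh 132 245 a 40.2 z 0.1104Traceback (most recent call last):
  File "<stdin>", line 15, in <module>
  File "<stdin>", line 12, in rect
ValueError: cannot convert float NaN to integer
```

```bash
cat >> h.py <<'E'
def onplane(uv,K,T,z):
    uv=np.atleast_2d(uv).astype(float)
    r=np.stack([(uv[:,0]-K[0,2])/K[0,0],-(uv[:,1]-K[1,2])/K[1,1],-np.ones(len(uv))],-1)@T[:3,:3].T
    return T[:3,3]+r*((z-T[2,3])/r[:,2])[:,None]
def rects(n,name,m,K,T,z,minpx=150):
    m=cv2.morphologyEx(m.astype(np.uint8),cv2.MORPH_OPEN,np.ones((3,3)))
    k,l,st,c=cv2.connectedComponentsWithStats(m)
    for i in range(1,k):
        if st[i,4]>minpx:
            v,u=np.nonzero(l==i);P=onplane(np.c_[u,v],K,T,z)
            (cx,cy),(w,h),a=cv2.minAreaRect((P[:,:2]*1000).astype(np.float32))
            print(n,name,c[i].round(),st[i,4],'c',round(cx),round(cy),'wh',round(w),round(h),'a',round(a,1))
E
python3 - <<'E'
from h import *
for n in('scene','side'):
    z=np.load(n+'1.npz');im,d,K,T=z['im'],z['d'],z['K'],z['T'];W=cloud(d,K,T)
    hsv=cv2.cvtColor(im,cv2.COLOR_RGB2HSV)
    X=(W[...,0]>.3)&(W[...,0]<1)&(abs(W[...,1])<.6)
    Z=W[...,2]
    rects(n,'lid',X&(abs(Z-.11)<.012)&(hsv[...,2]>150),K,T,.11)
    rects(n,'plank',X&(Z<.05)&(hsv[...,2]>130)&(hsv[...,1]<140),K,T,.012)
    rects(n,'dark',X&(Z>.015)&(Z<.1)&(hsv[...,2]<75),K,T,.04)
    rects(n,'round',X&(Z>.012)&(Z<.03)&(hsv[...,1]>120),K,T,.02)
z=np.load('side1.npz');save('pics/crop.png',cv2.resize(z['im'][170:384,150:350],None,fx=2.7,fy=2.7))
E
```

```text
scene lid [311. 165.] 1423 c 537 294 wh 142 172 a 14.6
scene lid [156. 210.] 1684 c 555 -294 wh 170 143 a 87.9
scene plank [226. 190.] 1164 c 478 -23 wh 285 102 a 7.2
scene plank [261. 333.] 12667 c 1044 -48 wh 778 170 a 89.9
scene dark [348. 163.] 412 c 525 456 wh 86 106 a 87.5
scene dark [119. 231.] 235 c 562 -444 wh 62 78 a 16.4
scene round [250. 258.] 1485 c 787 -21 wh 155 158 a 72.9
side lid [289. 128.] 1057 c 552 -282 wh 186 146 a 88.2
side lid [235. 245.] 3001 c 532 301 wh 143 177 a 15.1
side plank [276. 227.] 6015 c 524 166 wh 710 345 a 80.1
side plank [203. 236.] 218 c 669 225 wh 36 117 a 24.3
side plank [285. 302.] 213 c 387 362 wh 102 27 a 87.6
side plank [306. 307.] 490 c 326 353 wh 49 105 a 2.7
side plank [285. 378.] 351 c 333 534 wh 69 29 a 18.5
side dark [220. 322.] 1170 c 503 473 wh 98 95 a 21.7
side round [201. 179.] 1115 c 783 -15 wh 158 160 a 18.0
side round [145. 282.] 275 c 738 419 wh 105 58 a 43.5
side round [285. 361.] 254 c 344 505 wh 33 86 a 85.5
```

View pics/crop.png

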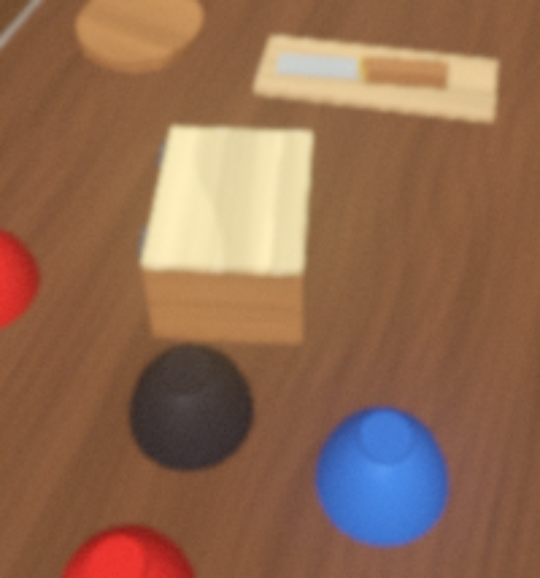

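The crop shows the black dome at (190,405) directly beside the box at (230,215), so the left box is the one to open. The blue and red domes are look-alikes, well away from it. The spatula lies on the plank with its handle towards the robot. Next I'll locate the spatula roughly.

Run:
```python
from h import *
z=np.load('side1.npz');K,T=z['K'],z['T']
f=lambda a,b:(a/2.7+150,b/2.7+170)
print(onplane([f(404,72)],K,T,.038),onplane([f(280,66),f(448,73),f(362,70)],K,T,.026))
```

```text
[[ 0.43664241 -0.00225507  0.038     ]] [[ 0.58120449  0.01858631  0.026     ]
 [ 0.39001251 -0.03017428  0.026     ]
 [ 0.48706313 -0.0043338   0.026     ]]
```

Emit:
step_arm --pt "8.5 0 -4 0 8" --pt "8.5 0 -8 0 16" --pt "8.5 0 -12 0 24" --pt "8.5 -0.5 -16 0 32" --pt "8.5 -1 -20 0 40" --pt "8.5 -1 -23.5 0 48" --pt "8.5 -1 -23.5 0 56" --pt "8.5 -1 -23.5 0 64" --pt "8.5 -1 -23.5 0 72" --pt "8.5 -1 -23.5 0 80" --pt "8.5 -1 -23.5 0 80" --pt "8.5 -1 -23.5 0 80" --pt "8.5 -1 -23.5 0 80"

```text
time: 1.4
tool_pos: [0.4399, -0.01, 0.2311]
tcp_rot: [-3.129, -0.277, 0.001]
wrist_force: [-0.2, 0.2, -0.2]
width: 0.995
grip_force: 0.0
```

Run:
```python
from h import *
im,d,K,T=cam('wrist');save('pics/w1.png',im);np.savez('w1.npz',im=im,d=d,K=K,T=T)
s=bot.read_state();print(s['time'],s['tool_pos'],s['q'][5],R.from_rotvec(s['tcp_rot']).as_matrix().round(3))
hsv=cv2.cvtColor(im,cv2.COLOR_RGB2HSV)
for u,v in [(256,192),(256,250),(256,100),(256,320)]: print(hsv[v,u],cloud(d,K,T)[v,u])
```

```text
1.45 [ 0.43991143 -0.00999189  0.23111815] 1.3151560708626584 [[ 0.984  0.175 -0.   ]
 [ 0.175 -0.984  0.   ]
 [-0.    -0.    -1.   ]]
[ 12 157 190] [ 0.40759162 -0.02022096  0.03786342]
[ 11 153 125] [ 3.16851919e-01 -3.72594268e-02  3.11440122e-04]
[104  19 223] [ 0.50238933 -0.00305971  0.02525679]
[ 11 156 108] [ 0.20691892 -0.05735664 -0.00096595]
```

View pics/w1.png

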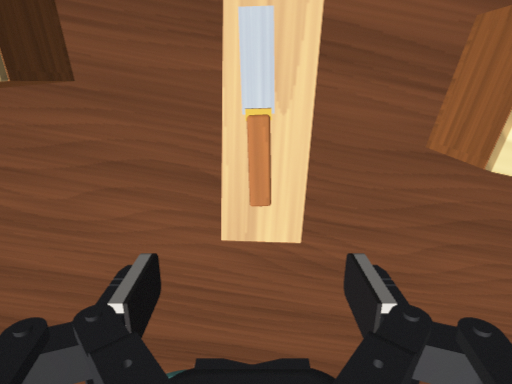

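Wrist view: the handle runs from (260,206) to (258,114) and the blade from there to its tip at (256,7), all of it on the plank.

Run:
```python
from h import *
z=np.load('w1.npz');im,K,T=z['im'],z['K'],z['T'];hsv=cv2.cvtColor(im,cv2.COLOR_RGB2HSV);h,s,v=[hsv[...,i].astype(int) for i in range(3)]
g=np.zeros(h.shape,bool);g[0:235,225:315]=1
rects('w','blade',g&(s<60)&(h>80),K,T,.0265)
a=g&(s>140)&(h<14);a[:, :236]=0;a[:,285:]=0
rects('w','handle',a,K,T,.038)
b=g&(s<140); rects('w','plank',b,K,T,.012)
t=T[:3,3];print(t,onplane([(257,7),(258,109)],K,T,.0265),onplane([(260,206),(260,160)],K,T,.038))
```

```text
w blade [257.  56.] 3365 c 541 4 wh 93 33 a 11.3
w handle [259. 160.] 1926 c 441 -17 wh 98 23 a 11.8
w plank [269. 109.] 18179 c 472 -23 wh 256 96 a 8.6
[0.52047682 0.00453715 0.37339626] [[ 0.58618376  0.01129976  0.0265    ]
 [ 0.49393767 -0.00670267  0.0265    ]] [[ 0.39226105 -0.02753002  0.038     ]
 [ 0.44358641 -0.01794413  0.038     ]]
```

Emit:
step_arm --pt "8.5 1.5 0.4 3 -1.4" --pt "8.5 2.5 0.6 7 -1.4" --pt "8.5 2.5 0.6 11 -1.4" --pt "8.5 2.5 0.6 15 -1.4" --pt "8.5 2.5 0.6 18 -1.4" --pt "8.5 2.5 0.6 20 -1.4" --pt "8.5 2.5 0.6 21 -1.4" --pt "8.5 2.5 0.6 21.5 -1.4" --pt "8.5 2.5 0.6 21.5 -1.4" --pt "8.5 2.5 0.6 21.5 -1.4"

```text
time: 2.45
tool_pos: [0.4669, -0.0117, 0.0174]
tcp_rot: [3.126, 0.312, 0.003]
wrist_force: [0.0, 0.0, 0.3]
width: 0.997
grip_force: 0.0
```

Emit:
step_arm --pt "6 0 0 0 0" --pt "4 0 0 0 0" --pt "3 0 0 0 0" --pt "2 0 0 0 0" --pt "1 0 0 0 0" --pt "0 0 0 0 0" --pt "0 0 0 0 0" --pt "0 0 0 0 0" --pt "0 0 0 0 0" --pt "0 0 0 0 0" --pt "0 0 0 0 0" --pt "0 0 0 0 0" --force 100

```text
time: 3.65
tool_pos: [0.4662, -0.0116, 0.017]
tcp_rot: [3.126, 0.312, 0.001]
wrist_force: [-1.7, 0.8, 6.1]
width: 0.259
grip_force: 98.9
```

Emit:
step_arm --pt "0 0 0 -0.5 0" --pt "0 0 0 -2 0" --pt "0 0 0 -4 0" --pt "0 0 0 -7 0" --pt "0 0 0 -10 0" --pt "0 0 0 -13 0" --pt "0 0 0 -15 0" --pt "0 0 0 -15 0" --pt "0 0 0 -15 0"

```text
time: 4.55
tool_pos: [0.4653, -0.0115, 0.1658]
tcp_rot: [-3.126, -0.312, 0.0]
wrist_force: [1.1, -0.1, -1.4]
width: 0.259
grip_force: 98.0
```

Run:
```python
from h import *
im,d,K,T=cam('wrist');im2,d2,K2,T2=cam('side')
save('pics/w2.png',np.hstack([im[:,100:420],im2[60:,60:]][:1]+[cv2.resize(im2[20:260,120:380],(416,384))]))
np.savez('w2.npz',im=im,d=d,K=K,T=T)
s=bot.read_state();print(s['time'],s['tool_pos'],s['wrist_force'],s['torque'],R.from_rotvec(s['tcp_rot']).as_matrix().round(4))
W=cloud(d,K,T);hsv=cv2.cvtColor(im,cv2.COLOR_RGB2HSV);h,ss,v=[hsv[...,i].astype(int) for i in range(3)]
m=(ss<70)&(h>80)&(v>120)&(abs(W[...,2]-s['tool_pos'][2]-.012)<.03)
Rt=R.from_rotvec(s['tcp_rot']).as_matrix()
k,l,st,c=cv2.connectedComponentsWithStats(m.astype(np.uint8))
i=1+np.argmax(st[1:,4]);print(st[i],c[i])
P=(W[l==i]-s['tool_pos'])@Rt
b=np.polyfit(P[:,0],P[:,2],1);print('slope z(tool down) vs x deg',np.degrees(np.arctan(b[0])),b, 'x range',P[:,0].min(),P[:,0].max(),np.percentile(P[:,0],[1,99]),'y',np.polyfit(P[:,0],P[:,1],1))
```

```text
4.65 [ 0.46415432 -0.01144967  0.16434324] [-0.49194612  0.34500544 -0.85549249] [0.01768868 0.06926061 0.03311848] [[ 9.803e-01  1.976e-01 -3.400e-03]
 [ 1.976e-01 -9.803e-01  3.000e-04]
 [-3.200e-03 -9.000e-04 -1.000e+00]]
[  204     0    94   218 17505] [250.81770923  99.36635247]
slope z(tool down) vs x deg -0.05015756588469356 [-0.00087541 -0.01081845] x range 0.025171726302112927 0.11087511415150977 [0.03157804 0.11006078] y [-0.0068713   0.00025483]
```

View pics/w2.png

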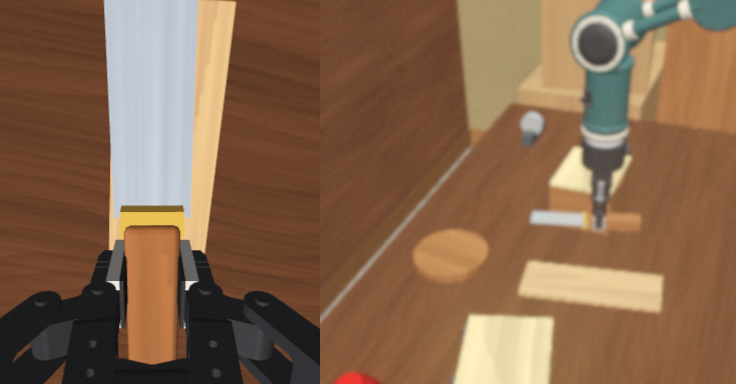

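The spatula is held level: the blade centre is 9.3 mm above the TCP and the tip about 125 mm ahead of it. Now I'll carry it to a spot in front of the left box.

Emit:
step_arm --pt "0 -0.4 -1 0 0" --pt "0 -1 -3 0 0" --pt "0 -1.7 -5 0 -0.5" --pt "0 -2.5 -7.5 0 -1" --pt "0 -3.4 -10 0 -1.5" --pt "0 -4.2 -12.5 0 -2" --pt "0 -5.1 -15 0 -2.5" --pt "0 -6 -17.5 0 -3" --pt "0 -6.8 -20 0 -3.4" --pt "0 -7.6 -22.5 0 -3.4" --pt "0 -8.4 -24.8 0 -3.4" --pt "0 -9 -26.5 0 -3.4" --pt "0 -9.4 -27.6 0 -3.4" --pt "0 -9.4 -27.6 0 -3.4" --pt "0 -9.4 -27.6 0 -3.4" --pt "0 -9.4 -27.6 0 -3.4"

```text
time: 6.25
tool_pos: [0.3191, 0.2398, 0.166]
tcp_rot: [3.115, 0.404, -0.001]
wrist_force: [-0.1, -0.1, -1.0]
width: 0.256
grip_force: 98.2
```

Run:
```python
from h import *
im,d,K,T=cam('wrist');s=bot.read_state();np.savez('w3.npz',im=im,d=d,K=K,T=T);save('pics/w3.png',im)
Rt=R.from_rotvec(s['tcp_rot']).as_matrix();print(s['time'],s['tool_pos'],Rt.round(4),s['wrist_force'])
W=cloud(d,K,T);m=abs(W[...,2]-.11)<.006
rects('w','lid',m,K,T,.11,800)
p=W[m];print(np.median(p[:,2]))
```

```text
6.3 [0.31925952 0.23978596 0.16614047] [[ 9.671e-01  2.544e-01 -1.000e-04]
 [ 2.544e-01 -9.671e-01 -4.000e-04]
 [-2.000e-04  4.000e-04 -1.000e+00]] [ 0.16825284  0.60530691 -1.61247143]
nan
  return _methods._mean(a, axis=axis, dtype=dtype,
  ret = ret.dtype.type(ret / rcount)
```

View pics/w3.png

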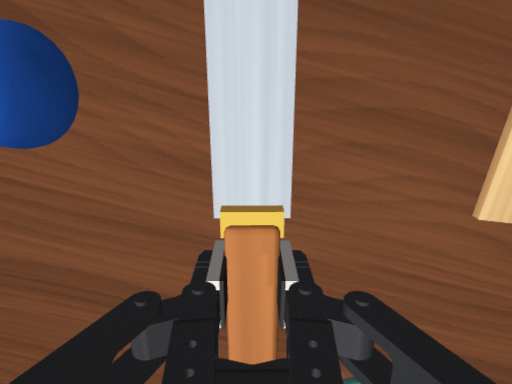

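Emit:
step_arm --pt "0 0 0 1.5 0" --pt "0 0 0 3.5 0" --pt "0 0 0 5.5 0" --pt "0 0 0 7 0" --pt "0 0 0 8.1 0" --pt "0 0 0 8.1 0" --pt "0 0 0 8.1 0" --pt "0 0 0 8.1 0"

```text
time: 7.1
tool_pos: [0.3198, 0.2408, 0.0862]
tcp_rot: [-3.115, -0.404, -0.003]
wrist_force: [0.6, 0.0, -1.2]
width: 0.252
grip_force: 98.2
```

Run:
```python
from h import *
im,d,K,T=cam('side');s=bot.read_state()
im2,d2,K2,T2=cam('scene')
np.savez('s4.npz',im=im,d=d,K=K,T=T,im2=im2,d2=d2,K2=K2,T2=T2)
Rt=R.from_rotvec(s['tcp_rot']).as_matrix();print(s['time'],s['tool_pos'],Rt[:,0].round(4),s['wrist_force'])
def pix(p,K,T):
    c=(np.array(p)-T[:3,3])@T[:3,:3];return (K[0,0]*c[0]/-c[2]+K[0,2],-K[1,1]*c[1]/-c[2]+K[1,2])
tip=s['tool_pos']+Rt@np.array([.125,0,-.0093]);print('tip',tip)
u=np.array([.967,.2555,0]);nt=np.array([.535,.298,0.088])-.07*u
print('tip pix',pix(tip,K,T),pix(tip,K2,T2),'notch pix',pix(nt,K,T),pix(nt,K2,T2))
a,b=[int(x) for x in pix(nt,K,T)];A=cv2.resize(im[b-40:b+40,a-50:a+50],(400,320),interpolation=cv2.INTER_CUBIC)
a,b=[int(x) for x in pix(nt,K2,T2)];B=cv2.resize(im2[b-32:b+32,a-40:a+40],(400,320),interpolation=cv2.INTER_CUBIC)
save('pics/p4.png',np.hstack([A,B]))
```

```text
7.15 [0.3198499  0.24087904 0.08629695] [0.9669 0.2553 0.0019] [ 0.17491389 -1.09094777 -1.38232509]
tip [0.44069305 0.27277672 0.09583434]
tip pix (np.float64(272.9934322010965), np.float64(246.94758065392892)) (np.float64(297.4606609043745), np.float64(149.03896738354086)) notch pix (np.float64(261.9945405737665), np.float64(248.64141631613046)) (np.float64(301.4337295432648), np.float64(155.09327956281786))
```

View pics/p4.png

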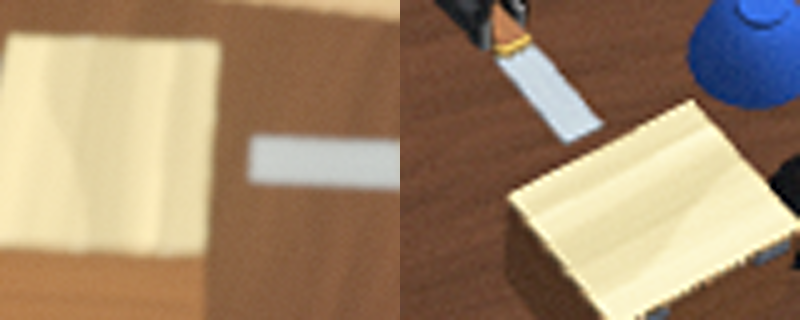

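The side crop (left) shows the blade tip at (250,160), opposite the middle of the lid's front edge. The scene crop (right) shows the blade line meeting the front edge near its midpoint (599,148). I'll lower 2 mm and insert.

Emit:
step_arm --pt "0 0 0 0.2 0" --pt "0 0.8 0 0.2 0" --pt "0 1.6 0 0.2 0" --pt "0 2.4 0 0.2 0" --pt "0 3.2 0 0.2 0" --pt "0 3.8 0 0.2 0" --pt "0 3.8 0 0.2 0" --pt "0 3.8 0 0.2 0"

```text
time: 8.0
tool_pos: [0.3557, 0.25, 0.0831]
tcp_rot: [3.115, 0.404, -0.001]
wrist_force: [-0.1, -0.1, -0.7]
width: 0.256
grip_force: 98.2
```

Emit:
step_arm --pt "0 0.8 0 -0.1 0" --pt "0 1.6 0 -0.1 0" --pt "0 2.4 0 -0.1 0" --pt "0 3 0 -0.1 0" --pt "0 3 0 -0.1 0" --pt "0 3 0 -0.1 0"

```text
time: 8.6
tool_pos: [0.3847, 0.2577, 0.0841]
tcp_rot: [3.115, 0.404, -0.001]
wrist_force: [-1.2, 0.5, -0.9]
width: 0.261
grip_force: 98.2
```

Emit:
step_arm --pt "0 0 0 -0.5 0" --pt "0 0 0 -0.9 0" --pt "0 0 0 -1.4 0" --pt "0 0.1 0 -1.8 0" --pt "0 0.2 0 -2.2 0" --pt "0 0.3 0 -2.7 0" --pt "0 0.4 0 -3.1 0" --pt "0 0.6 0 -3.9 0" --pt "0 0.9 0 -4.7 0" --pt "0 1.3 0 -5.5 0" --pt "0 1.8 0 -6.2 0" --pt "0 2.3 0 -6.9 0" --pt "0 2.3 0 -6.9 0" --pt "0 2.3 0 -6.9 0" --force 120

```text
time: 10.0
tool_pos: [0.4087, 0.2645, 0.1544]
tcp_rot: [-3.114, -0.404, -0.006]
wrist_force: [-0.3, 0.5, -0.6]
width: 0.253
grip_force: 121.5
```

```bash
cat > look.py <<'E'
from h import *
import sys
im,d,K,T=cam('side');s=bot.read_state();print(s['time'],s['tool_pos'],s['wrist_force'],s['torque'])
save(sys.argv[1],cv2.resize(im[60:330,130:400],(540,540)))
W=cloud(d,K,T);u=np.array([.967,.2555]);v=np.array([-.2555,.967])
L=W-np.array([.535,.298,0.1]);a=L[...,:2]@u-.07;b=L[...,:2]@v
hsv=cv2.cvtColor(im,cv2.COLOR_RGB2HSV)
m=(abs(b)<.08)&(a>-.145)&(a<.1)&(L[...,2]>.008)&(L[...,2]<.2)&(hsv[...,0]>15)&(hsv[...,0]<35)&(hsv[...,1]>25)
P=np.c_[a[m],L[...,2][m]];print(len(P))
if len(P)>50:
    g=np.degrees(np.arctan2(P[:,1],-P[:,0]));r=np.hypot(*P.T);print('angle of far points',np.percentile(g[r>.09],[10,50,90]),r.max())
E
python3 look.py pics/p5.png
```

```text
10.05 [0.40829206 0.26429381 0.15407904] [-1.16556276 -0.3402628  -1.16276287] [0.00689366 0.03742186 0.06013679]
1814
angle of far points [43.00993555 45.36329317 46.43182119] 0.14384642937818776
```

View pics/p5.png

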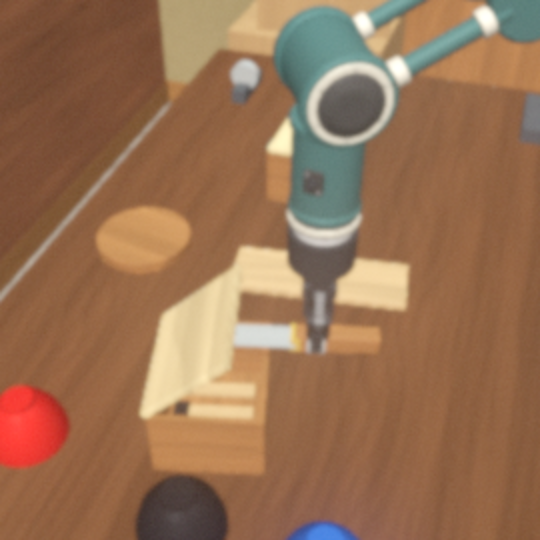

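The side view shows the left lid raised to about 45° with the level blade under it at (265,335), and the other box still shut. I'll continue along the arc past upright.

Emit:
step_arm --pt "0 0.6 0 -0.7 0" --pt "0 1.3 0 -1.3 0" --pt "0 2 0 -1.8 0" --pt "0 2.7 0 -2.3 0" --pt "0 3.5 0 -2.7 0" --pt "0 4.3 0 -3 0" --pt "0 5.1 0 -3.3 0" --pt "0 6 0 -3.5 0" --pt "0 6.8 0 -3.6 0" --pt "0 7.7 0 -3.6 0" --pt "0 8.6 0 -3.6 0" --pt "0 9.4 0 -3.5 0" --pt "0 10.2 0 -3.4 0" --pt "0 10.2 0 -3.4 0" --pt "0 10.2 0 -3.4 0"

```text
time: 11.55
tool_pos: [0.5066, 0.29, 0.1878]
tcp_rot: [-3.115, -0.404, -0.003]
wrist_force: [-0.3, -0.1, -0.8]
width: 0.248
grip_force: 121.5
```

```bash
python3 look.py pics/p6.png
```

```text
11.6 [0.50631656 0.28991793 0.18780448] [-0.0793097   0.20529771 -1.26534009] [ 0.01612845  0.04467275 -0.02720311]
1557
angle of far points [ 57.13529259 105.97036428 107.92639016] 0.22798338415224995
```

View pics/p6.png

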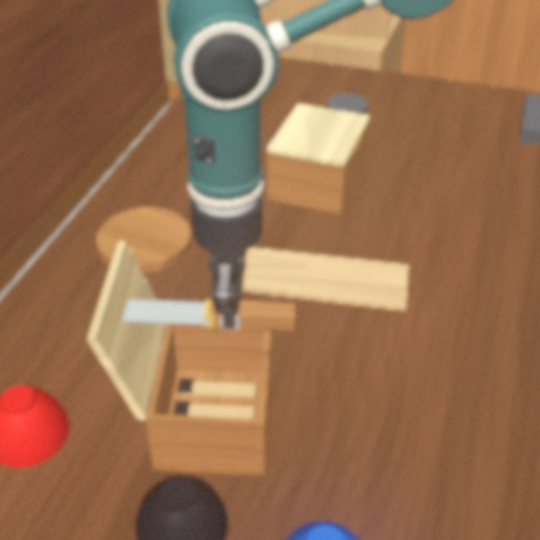

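The lid stands at about 106°, past upright: its top edge is at (122,243) and its hinge end near (145,415). The bowl is unmoved. Now I'll retract and go back over the plank.

Emit:
step_arm --pt "0 -1 0 0 0" --pt "0 -3 0 0 0" --pt "0 -5.5 0 0 0" --pt "0 -8 0 0 0" --pt "0 -10.5 0 0 0" --pt "0 -12 1 0 0" --pt "0 -12.5 3 0 0.5" --pt "0 -12.5 5.5 0 1" --pt "0 -12.5 8 0 1.5" --pt "0 -12.5 11 0 2" --pt "0 -12.5 14 0 2.5" --pt "0 -12.3 17 0 3" --pt "0 -12 20 0 3.4" --pt "0 -11.8 23 0 3.4" --pt "0 -11.7 25.5 0 3.4" --pt "0 -11.7 27.3 0 3.4" --pt "0 -11.7 28.1 0 3.4" --pt "0 -11.7 28.1 0 3.4" --pt "0 -11.7 28.1 0 3.4"

```text
time: 13.5
tool_pos: [0.4637, -0.0113, 0.1873]
tcp_rot: [-3.126, -0.312, -0.0]
wrist_force: [-0.5, -0.3, -2.0]
width: 0.253
grip_force: 121.6
```

Emit:
step_arm --pt "0 0 0 2 0" --pt "0 0 0 5 0" --pt "0 0 0 8 0" --pt "0 0 0 11 0" --pt "0 0 0 13.5 0" --pt "0 0 0 15 0" --pt "0 0 0 16 0" --pt "0 0 0 16.5 0" --pt "0 0 0 16.8 0" --pt "0 0 0 16.9 0" --pt "0 0 0 17 0" --pt "0 0 0 17 0" --pt "0 0 0 17 0"

```text
time: 14.8
tool_pos: [0.4647, -0.012, 0.0178]
tcp_rot: [3.126, 0.312, 0.001]
wrist_force: [0.3, -0.5, -1.9]
width: 0.252
grip_force: 121.6
```

Not touching yet, so I'll creep down another 2 mm.

Emit:
step_arm --pt "0 0 0 0.1 0" --pt "0 0 0 0.1 0" --pt "0 0 0 0.2 0" --pt "0 0 0 0.2 0" --pt "0 0 0 0.2 0"

```text
time: 15.3
tool_pos: [0.4647, -0.012, 0.017]
tcp_rot: [3.126, 0.312, 0.0]
wrist_force: [-6.0, 0.3, 14.5]
width: 0.252
grip_force: 124.0
```

Emit:
step_arm --pt "2.6 0 0 0.1 0" --pt "3 0 0 0.1 0" --pt "4 0 0 0.1 0" --pt "6 0 0 0 0" --pt "8.5 0 0 0 0" --pt "8.5 0 0 0 0" --pt "8.5 0 0 0 0" --pt "8.5 0 0 -1 0" --pt "8.5 0 0 -3 0" --pt "8.5 0 0 -6 0" --pt "8.5 0 0 -10 0" --pt "8.5 0 0 -14 0" --pt "8.5 0 0 -18 0" --pt "8.5 0 0 -18 0" --pt "8.5 0 0 -18 0" --force 20

```text
time: 16.8
tool_pos: [0.4653, -0.0119, 0.1974]
tcp_rot: [3.125, 0.312, 0.006]
wrist_force: [-0.6, -0.9, -0.5]
width: 0.995
grip_force: 0.0
```

```bash
python3 look.py pics/p7.png
python3 - <<'E'
from h import *
s=bot.read_state();im,d,K,T=cam('wrist');np.savez('w7.npz',im=im,d=d,K=K,T=T)
A=cv2.imread('pics/p7.png')[:,:,::-1];save('pics/p7b.png',np.hstack([cv2.resize(A,(384,384)),im[:,80:480]]))
W=cloud(d,K,T);hsv=cv2.cvtColor(im,cv2.COLOR_RGB2HSV)
m=(hsv[...,1]<60)&(hsv[...,0]>80)&(hsv[...,2]>150)&(abs(W[...,2]-.026)<.02);print(m.sum(),np.percentile(W[m][:,2],[2,50,98]))
E
```

```text
16.85 [ 0.46403116 -0.01183782  0.19563779] [-0.220488   -0.38942413 -0.01476878] [0.01240715 0.01170392 0.00773363]
1646
angle of far points [105.48394082 106.04392315 108.01813821] 0.140872182107974
3855 [0.02464443 0.02619151 0.02770536]
```

View pics/p7b.png

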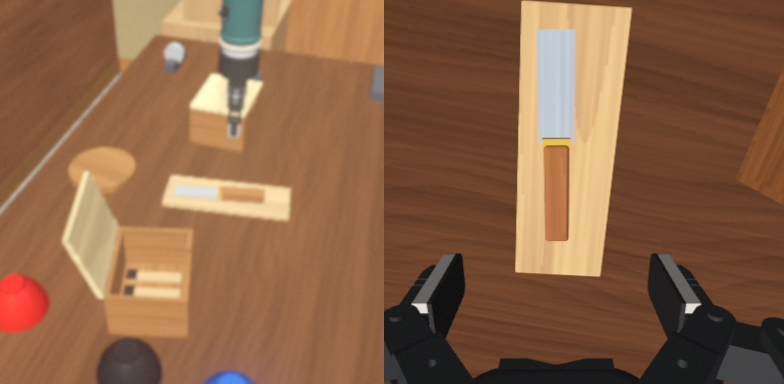

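The spatula lies flat on the plank (blade at (556,85), handle at (556,192)). The lid stands open at about 106°, and everything else looks to be in place.

```bash
python3 -c "
from workcell import bot;print(bot.finish_job())"
```

```text
the job is handed in; nothing more can be done
None
```

I levered the left box's lid open to about 106° with the spatula blade, laid the spatula flat on the plank again, and handed the job in at about 17 s; the last views showed the right box shut and the bowl and board in place, but the tin was out of view.

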